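# Open the lamp housing and lay the lamp cartridge in its vee cradle

## Task

Turn both quarter-turn fasteners on the blue panel of the lamp housing fully to unlocked while the panel is still shut, then swing the panel up until it stands upright. Take the lamp cartridge from its stand and lay it gently, without dropping it, into the vee cradle inside the housing so that it settles level and centred across both vee plates; leave the panel standing open and the other things on the bench where they are.

Things in the scene. Friction and masses are not known exactly. Their poses are not given: they have to be found in the camera images.
- housing: White lamp housing fixed to the bench, an open-topped box 180 (its x) by 260 (its y) by 85 mm high, walls and floor 5 mm, closed on top by a blue panel. Origin: centre of its underside; z up, its -x side (vent slots) faces the robot roughly. Inside it stands the vee cradle.
- panel (a joint): Angle of the blue top panel (180 by 260 by 6 mm, 0.4 kg), rad: 0 shut, 1.57 upright, 1.9 stop. It swings up about the housing's far (+x) top edge, so the handle ends on the far side; a stiff hinge keeps it where it is left (about 5 N at the handle to lift). Cams under the fasteners hold it shut until both are turned.
- panel_hinge (a point): Middle of the panel's hinge line, which runs along the housing's y, at the housing's far top edge: 90 mm from the housing's centre in +x, 85 mm up. Its frame turns with the panel (panel shut: same axes as the housing; the handle lies towards its -x).
- panel_handle (a point): Centre of the steel handle bar on the panel: round bar 10 mm thick, 74 mm long, along the housing's y, 38 mm above the panel's top face on two end posts (54 mm free between the posts); 160 mm from the hinge line, 20 mm from the panel's front edge. Its frame turns with the panel.
- fastener_left (a joint): Angle of the fastener on the housing's +y side, rad: 0 locked (wing along the housing's x), 1.57 fully unlocked, at a stop (wing along the housing's y). Unlocking is counter-clockwise seen from above. Held by friction (0.06 N m) where it is left; starts anywhere from 0 to 0.25.
- fastener_right (a joint): The same for the fastener on the housing's -y side; it also unlocks counter-clockwise.
- left_grip (a point): On the turning axis of the +y fastener, at the height to grip. Black wing 42 mm long (this frame's x), 12 mm wide (its y), its top 9 mm above this point, on a steel disc 36 mm across. This point is 28 mm above the panel's top face, 150 mm from the hinge line, 95 mm from the panel's middle. Red mark on the wing's -x end. The frame turns with the wing.
- right_grip (a point): The same for the -y fastener.
- cradle (a point): Where the cartridge's middle belongs in the vee: 50 mm above the bench, 20 mm from the housing's centre to -x; axes as the housing. Two 90-degree vee plates, 10 mm thick, stand 35 mm either side along y (cartridge lies along y); vee 64 mm wide at the top, bottom 21 mm below this point; floor between the plates 45 mm below. A cartridge let go in the vee rolls to its middle by itself.
- cartridge: Lamp cartridge: aluminium cylinder 30 mm in diameter, 100 mm long along its own y, two orange bands, brass ends, about 0.12 kg, either end may point either way. Origin: its middle, on its axis. It lies in the stand, its axis 45 mm above the bench.
- stand: Grey plastic stand fixed to the bench, base 76 by 100 by 6 mm, with two vee plates 10 mm thick centred 35 mm either side of the middle along its y, on which the cartridge lies along the stand's y. Origin: centre of its underside. It is on the left or the right of the housing.
- slide_box: Orange slide box 85 by 100 by 32 mm, on the other side from the stand; leave alone. Origin: centre of underside.
- objective: Steel microscope objective standing on the bench, 30 mm across, 48 mm high; leave alone. Origin: centre of underside.
- jar: Amber jar 48 mm across, 70 mm high; leave alone. Origin: centre of underside.
- petri: Shallow glass dish 90 mm across, 16 mm high; leave alone. Origin: centre of underside.
- scissors: Scissors with blue handles, lying flat, about 150 mm long; leave alone. Origin: near the pivot, on the bench.
- screwdriver: Screwdriver with blue handle, lying flat; leave alone. Origin: on the bench under its middle.
Things that resemble listed ones, but are neither listed nor needed, are in the scene too. There is more than one size of the cartridge; the job needs the middle-sized.

How it is judged (in metres and radians):
On the way, in this order (a step that is already met when the one before it is completed fails the run):
1. both fasteners turned to unlocked (over 1.3 rad) while the panel is still shut (under 0.06 rad) (value of joint each of fastener_left, fastener_right above 1.3 rad and value of joint panel below 0.06 rad), for 0.1 s.
2. the panel swung up to at least 1.4 rad, with the cartridge not yet in the cradle (value of joint panel above 1.4 rad and distance between cartridge and cradle above 0.08 m), for 0.2 s.
At the end, for the whole second after the job is handed in: Both fasteners over 1.3 rad, the panel standing at 1.4 rad or more, and the cartridge released and at rest in the vee: its middle within 4 mm of the cradle point across the vee and in height, within 12 mm along it, its axis within 0.06 rad of the vee's (value of joint each of fastener_left, fastener_right above 1.3 rad and value of joint panel above 1.4 rad and x of cartridge in the frame of cradle between -0.004 and 0.004 m and z of cartridge in the frame of cradle between -0.004 and 0.004 m and y of cartridge in the frame of cradle between -0.012 and 0.012 m and angle between the y axis of cartridge and the y axis of cradle, either way round below 0.06 rad and linear speed of cartridge below 0.02 m/s and contact force between the fingers and cartridge below 0.1 N); the robot touches nothing.
It fails at once if the cartridge dropped or thrown: faster than 0.6 m/s with no finger touching it (linear speed of cartridge above 0.6 m/s and contact force between the fingers and cartridge below 0.01 N).
It fails at once if another thing on the bench moved by more than 30 mm (distance of any of slide_box, objective, jar, petri, scissors, screwdriver from where it was at the start of the episode above 0.03 m).
It also fails if it takes over 72 s, if anything falls off the work surface, if the arm or the gripper's body presses on something with over 40 N, if the wrist force passes 120 N, or if a joint passes its speed limit or range.

## Robot

A 6-joint arm with a two-finger parallel gripper is mounted at the origin on the work surface. World frame = base frame: x ahead of the robot, y to its left, z up, the work surface at z = 0. Lengths are in mm, angles in rad, forces in N, time in s.
With the tool pointing down it reaches from about 275 to 750 mm from the base axis. Payload 10.2 kg.
Tool frame: the origin (TCP) lies midway between the tips of the shut fingers; the grasp point (between the pads) lies 19 mm behind it; x points along the fingers, y is the direction in which the jaws open and shut, and the axes are right-handed (so a half turn about x gives the same grasp; the last joint's range is limited). The gripper opens to 85 mm and grips with 20 to 120 N. Pads are 22 mm wide; open, the fingers measure 114 mm over their backs; the gripper's body (76 mm by 85 mm) begins 54 mm behind the grasp point. The pads swing forward as they close: fully open they stand 13 mm farther back than shut.
Start: joints at [-1.445, 0.313, 1.498, -0, 1.331, -0.223], TCP at [179.417, -493.397, 231.294] pointing down, gripper open.
Joint ranges: [-2.94, 2.94], [-0.97, 2.17], [0.19, 2.56], [-1.23, 4.37], [0.02, 3.11], [-2.88, 2.88]. Speed limits (rad/s): [2.39, 2.39, 3.01, 3.14, 3.14, 3.14].

## Interface

Orientations are given as a unit quaternion [w, x, y, z].
In Python, from rig import ctrl gives the robot as it stands.
- The arm moves only by the tool arm_command, never from a script. Its argument "plan" is a list of rows, each a list of 5 numbers: the shift along the tool's x, y, z in m, then the turn about the tool's x in rad, then the opening, from 0 (shut) to 1 (fully open). A call has 1 to 12 rows; each row shifts and turns the commanded pose from where the row before left it, along the tool's axes as they then stand; what a row does not reach is not made up. A row lasts 1/8 s, in which the tool goes at most 62.5 mm and 10.7 degrees, less where a joint would pass 70% of its speed; a pose out of reach is approached as far as the arm can. A call with a gripper value outside its range is refused whole. The fingers move at their own pace and stop on an object; "squeeze" is the grip in N (left out, the last holds). Time passes only in rows, so rows that do not move let the fingers close. It gives the time, the measured TCP pose, the force and the opening at its end, in the units of the state.
- ctrl.sense(): the state, without advancing time (a new reading comes with each control period).
- ctrl.capture(name): name is "scene" or "top" or "wrist"; returns a dict with "color" (420x560x3 uint8, red, green, blue), "fx", "fy", "cx", "cy" (pixels), "k1" (the pictures are not rectified: a ray, as slopes to the right and down, at radius r is drawn at 1 + k1 r^2 times it, then the intrinsics apply), "xyz" and "orientation" of the camera in the world; the wrist camera has in their place "hand_eye" (4x4, takes a point from camera to tool coordinates, whose origin is the TCP and whose axes are the tool frame's). Camera axes: x right, y up, looking along -z (the intrinsics and any distortion apply to the point x, -y, -z); pixel columns grow to the right and rows downward; lengths in mm; the calibration is good to about 2 mm. A picture is of the moment at which its call begins: read the wrist's pose just before it. There is no depth.
- ctrl.finish_job(): hands the job in, once; it reports no verdict.
Trained networks look in the newest picture that a camera, given by its name, has taken for a name from the list of things; names that differ only in an ending like _2 or _b are one class to them, and where a whole thing is asked for, a point or a joint stands for the part that bears it (a point fixed in the world has none). Each returns a list of dicts, best first, with "score" (0 to 1); they miss things now and then, are a little off and sometimes report something else, mostly with a low value. They report only what shows in the picture. A call takes as long as a camera call. They do not tell look-alikes from the thing itself.
- ctrl.spot_in(camera, query): "uv" ([column, row] in pixels, amid what is visible of it).
- ctrl.regions_of(camera, query): "mask" (420x560 bool, what is visible of it) and "uv" ([column, row] in pixels, amid what is visible of it).
- ctrl.place_of(camera, query): "uv" ([column, row] in pixels: a listed point, or the origin of a listed thing).
The state is a dict: "time_s": time; "joints": joint angles; "dq": joint speeds; "tau": joint torques, N m; "eef_pos": TCP position; "ee_rot": TCP orientation; "force": force on the tool from outside, world axes, zero at the start; "wrist_torque": the same for the moment, N m; "grip_width": opening from 0.0 (shut) to 1.0 (fully open).
Only numpy, scipy, OpenCV 4.12 (cv2) and the standard library are available. Lean on these libraries where they do the work, as an engineer would, in place of code of your own. Each camera call takes 0.05 s, during which the arm holds its last target.

## Working session

There is one attempt and no reset: what is moved stays moved. The work goes in short steps, Python scripts to look and compute and a tool call to move; the robot and the scene stay as the last step left them, time stands still between calls to the robot, and variables do not carry over. Pictures are saved under pics/ and viewed, and the job is handed in when it is done.

Besides the shell and the picture viewer there is one more tool, called after "Request:" as name(argument=value, ...) on one line, values as JSON. arm_command: Moves the arm, as the interface text tells. Its arguments: {"type":"object","properties":{"plan":{"type":"array"},"squeeze":{"type":"number"}},"required":["plan"]}

```bash
ls; mkdir -p pics; python3 - <<'E'
from rig import ctrl
import cv2
print(ctrl.sense())
for n in ("scene","top","wrist"):
    c=ctrl.capture(n); cv2.imwrite(f"pics/{n}0.png",c["color"][:,:,::-1])
    print(n,{k:v for k,v in c.items() if k!="color"})
E
```

```text
pics
{'time_s': 0.0, 'joints': array([-1.44540155e+00,  3.13437751e-01,  1.49846171e+00, -4.92413563e-06,
        1.33100707e+00, -2.23389358e-01]), 'dq': array([-0.00099331, -0.00045232,  0.00084479,  0.00095979,  0.00043621,
       -0.00102788]), 'tau': array([-1.05262712e-03, -4.12266040e+01, -2.59744942e+01, -2.77048666e-04,
        4.00652571e-03,  9.53690119e-06]), 'eef_pos': array([ 179.37976796, -493.11850911,  230.73207856]), 'ee_rot': array([ 0.12222605,  0.69640237,  0.12315415, -0.69636024]), 'force': array([-0.15409482, -0.37824638, -0.58848207]), 'wrist_torque': array([ 0.00671546,  0.03580905, -0.00117747]), 'grip_width': 0.9996398902786143}
scene {'fx': 459.57858655885735, 'fy': 459.57858655885735, 'cx': 284.5581771907801, 'cy': 204.01005692725894, 'k1': -0.10524355712746764, 'xyz': array([1002.26768281, -414.04113728, 1235.72431987]), 'orientation': array([0.87269265, 0.23317248, 0.11657247, 0.4128547 ])}
top {'fx': 459.17664469488534, 'fy': 459.17664469488534, 'cx': 280.7811389503172, 'cy': 210.37709170063937, 'k1': 0.0332165575297209, 'xyz': array([ 296.00517986,   -4.55056203, 1282.72473154]), 'orientation': array([ 0.71043244,  0.06177419, -0.05089243, -0.69919929])}
wrist {'fx': 303.92604145598006, 'fy': 303.92604145598006, 'cx': 278.5574168838385, 'cy': 206.80549332644807, 'k1': -0.04449564235403567, 'hand_eye': array([[ 3.05487241e-04,  2.68497623e-01, -9.63280298e-01,
        -1.41646026e+02],
       [ 9.99999905e-01,  2.16727749e-04,  3.77541301e-04,
         1.10239226e-01],
       [ 3.10138512e-04, -9.63280322e-01, -2.68497531e-01,
        -6.91981668e+01],
       [ 0.00000000e+00,  0.00000000e+00,  0.00000000e+00,
         1.00000000e+00]])}
```

View pics/scene0.png

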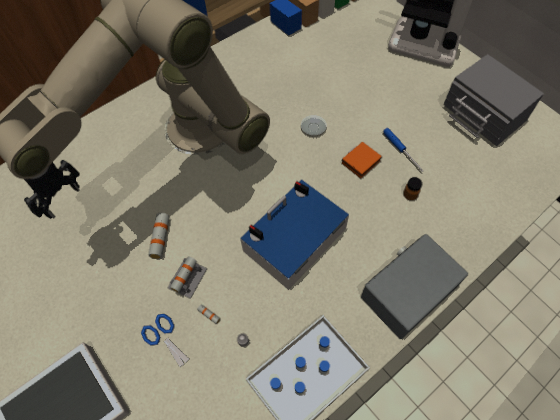

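View pics/top0.png

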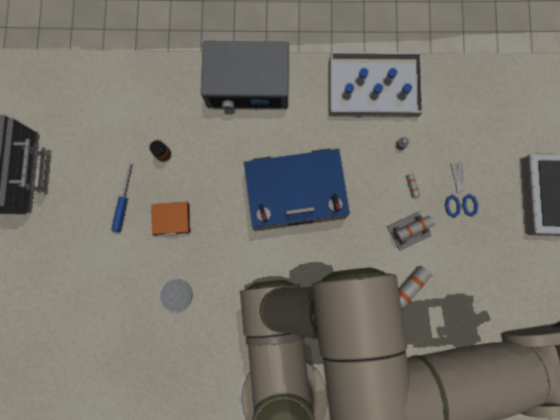

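View pics/wrist0.png

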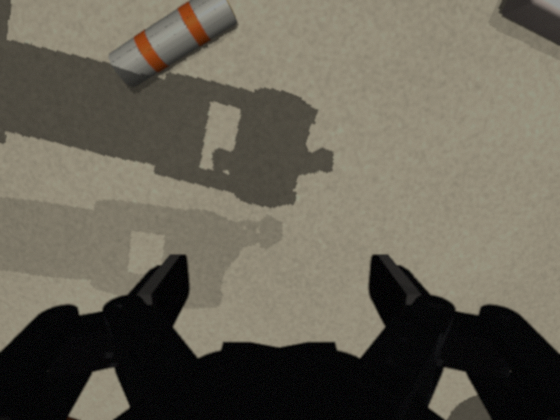

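```bash
cat > h.py <<'E'
import numpy as np, cv2
from rig import ctrl
from scipy.spatial.transform import Rotation as R
from scipy.optimize import least_squares
def q2m(q): return R.from_quat([q[1],q[2],q[3],q[0]]).as_matrix()
def cam(c,s=None):
    if 'hand_eye' in c:
        T=np.eye(4);T[:3,:3]=q2m(s['ee_rot']);T[:3,3]=s['eef_pos']
        T=T@c['hand_eye'];Rm,t=T[:3,:3],T[:3,3]
    else: Rm,t=q2m(c['orientation']),c['xyz']
    return dict(R=Rm,t=t,K=np.array([[c['fx'],0,c['cx']],[0,c['fy'],c['cy']],[0,0,1.]]),k=np.array([c['k1'],0,0,0.]))
F=np.diag([1,-1,-1.])
def proj(C,P):
    p=(np.atleast_2d(P)-C['t'])@C['R']@F
    return cv2.projectPoints(p,np.zeros(3),np.zeros(3),C['K'],C['k'])[0][:,0]
def ray(C,uv):
    n=cv2.undistortPoints(np.array(uv,float).reshape(-1,1,2),C['K'],C['k'])[:,0]
    return np.c_[n,np.ones(len(n))]@F@C['R'].T
def onz(C,uv,z):
    d=ray(C,uv);return C['t']+d*((z-C['t'][2])/d[:,2])[:,None]
def shot(n,fn=None):
    s=ctrl.sense();c=ctrl.capture(n)
    if fn: cv2.imwrite('pics/'+fn,c['color'][:,:,::-1])
    return c,cam(c,s),s
E
python3 - <<'E'
from h import *
for n in("top","scene"):
    c,C,s=shot(n)
    for q in ("housing","panel_hinge","panel_handle","left_grip","right_grip","cartridge","stand","objective","scissors"):
        z={"housing":0,"panel_hinge":85,"panel_handle":129,"left_grip":119,"right_grip":119,"cartridge":45}.get(q,0)
        for r in ctrl.place_of(n,q)[:3]:
            print(n,q,round(r['score'],2),np.round(r['uv'],1),np.round(onz(C,[r['uv']],z)[0],1))
E
```

```text
top housing 0.93 [295.3 191.8] [556.4 -23.4   0. ]
top panel_hinge 0.79 [291.9 154.8] [640.5 -11.8  85. ]
top panel_handle 0.9 [298.7 212.5] [476.7 -30.8 129. ]
top left_grip 0.57 [262.2 213. ] [475.6  62.6 119. ]
top right_grip 0.45 [335.6 200.7] [ 510.4 -125.4  119. ]
top cartridge 0.92 [408.9 288.4] [ 291.5 -325.3   45. ]
top cartridge 0.62 [414.2 184.8] [ 571.2 -347.5   45. ]
top cartridge 0.58 [171.3 216.7] [473.1 314.7  45. ]
top stand 0.91 [402.5 233. ] [ 443.3 -323.7    0. ]
top objective 0.55 [401.2 145. ] [ 697.8 -326.1    0. ]
top objective 0.42 [460.7 199.5] [ 540.7 -488.1    0. ]
top scissors 0.72 [333.2 200.8] [ 531.9 -131.     0. ]
top scissors 0.58 [459.5 197.7] [ 545.8 -485.     0. ]
scene housing 0.18 [186.6 279.7] [ 451.7 -344.9    0. ]
scene panel_hinge 0.56 [320.2 247.1] [643.6 -11.3  85. ]
scene panel_handle 0.56 [276.3 201.5] [474.1 -28.7 129. ]
scene panel_handle 0.33 [297.3 189.2] [480.4  42.6 129. ]
scene left_grip 0.47 [297.6 189.3] [476.5  47.2 119. ]
scene right_grip 0.68 [255.8 231.2] [ 507. -127.  119.]
scene cartridge 0.94 [159.2 232.9] [ 298.8 -330.5   45. ]
scene cartridge 0.56 [181.8 273. ] [ 446.6 -347.    45. ]
scene cartridge 0.55 [207.9 314.7] [ 590.6 -357.8   45. ]
scene stand 0.84 [190.4 279. ] [ 456.8 -335.1    0. ]
scene stand 0.41 [291.6 237.6] [539.3 -26.8   0. ]
scene objective 0.69 [244.3 344.7] [ 704.2 -327.     0. ]
scene objective 0.45 [398.9 151.3] [521.6 455.    0. ]
scene scissors 0.9 [163.5 335.4] [ 546.5 -483.7    0. ]
scene scissors 0.25 [294.8 237.6] [545.4 -19.4   0. ]
```

```bash
python3 - <<'E'
from h import *
s=ctrl.sense();print(np.round(q2m(s['ee_rot']),3))
c,C,s=shot("top");
cv2.imwrite('pics/topz.png',cv2.resize(c['color'][135:265,230:440,::-1],None,fx=3.8,fy=3.8,interpolation=cv2.INTER_CUBIC))
E
```

```text
[[ 0.     0.342 -0.94 ]
 [-0.    -0.94  -0.342]
 [-1.     0.    -0.   ]]
```

View pics/topz.png

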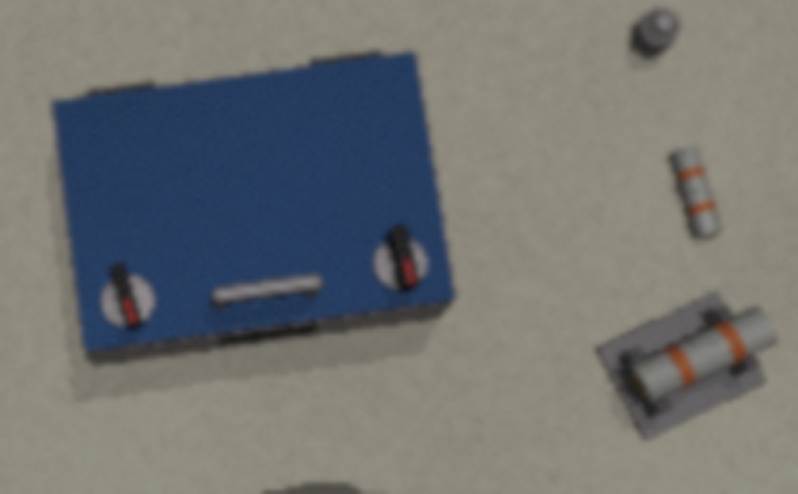

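```bash
cat >> h.py <<'E'
def hp(p,P):  # housing-frame -> world
    c,s=np.cos(p[2]),np.sin(p[2]);P=np.atleast_2d(np.array(P,float))
    return np.c_[p[0]+c*P[:,0]-s*P[:,1],p[1]+s*P[:,0]+c*P[:,1],P[:,2]]
BOX=[[x,y,z] for x in(-90,90) for y in(-130,130) for z in(85,91)]
def bluecnt(img,lo=(100,120,30),hi=(125,255,255)):
    m=cv2.inRange(cv2.cvtColor(img,cv2.COLOR_RGB2HSV),lo,hi)
    m=cv2.morphologyEx(m,cv2.MORPH_OPEN,np.ones((3,3)))
    cs,_=cv2.findContours(m,cv2.RETR_EXTERNAL,cv2.CHAIN_APPROX_NONE)
    return max(cs,key=cv2.contourArea)[:,0].astype(float)
def hullres(C,p,cnt,box=BOX):
    h=cv2.convexHull(proj(C,hp(p,box)).astype(np.float32))
    return np.array([cv2.pointPolygonTest(h,(float(u),float(v)),True) for u,v in cnt])
E
python3 - <<'E'
from h import *
D={}
for n in("top","scene"):
    c,C,s=shot(n); D[n]=(C,bluecnt(c['color']))
for k in (["top"],["scene"],["top","scene"]):
    f=lambda p:np.concatenate([hullres(D[n][0],p,D[n][1])-0.5 for n in k])
    r=least_squares(f,[556,-23,0.13],loss='soft_l1',f_scale=0.7,diff_step=1e-4,x_scale=[10,10,.05])
    print(k,np.round(r.x,3),np.median(abs(r.fun)))
E
```

```text
['top'] [ 5.51181e+02 -2.31370e+01  1.56000e-01] 1.089419542070478
['scene'] [ 5.53316e+02 -2.25750e+01  1.45000e-01] 1.5280907251309293
['top', 'scene'] [ 5.5172e+02 -2.2841e+01  1.5400e-01] 1.1191135993143462
```

```bash
cat >> h.py <<'E'
from scipy.optimize import minimize
def fith(D,p0):
    f=lambda q:sum(np.sum(np.sqrt(1+(hullres(C,[q[0],q[1],q[2]/100],cnt)+.5)**2)) for C,cnt in D)
    q0=np.array([p0[0],p0[1],p0[2]*100.])
    r=minimize(f,q0,method='Nelder-Mead',options=dict(initial_simplex=[q0,q0+[5,0,0],q0+[0,5,0],q0+[0,0,5]],xatol=.02,fatol=.01))
    p=r.x/[1,1,100];return p,[np.median(abs(hullres(C,p,cnt)+.5)) for C,cnt in D]
E
python3 - <<'E'
from h import *
D={}
for n in("top","scene"):
    c,C,s=shot(n); D[n]=(C,bluecnt(c['color']))
for k in (["top"],["scene"],["top","scene"]):
    p,e=fith([D[n] for n in k],[553,-23,.14]);print(k,np.round(p,3),e)
for z,n in((119,'L'),):
  print(np.round(hp(p,[[-60,95,119],[-60,-95,119],[-70,0,129],[90,0,85],[-20,0,50]]),1))
E
```

```text
['top'] [ 5.51774e+02 -2.34460e+01  1.54000e-01] [np.float64(2.089365837024402)]
['scene'] [ 5.55611e+02 -2.02110e+01  1.45000e-01] [np.float64(2.9858418512479603)]
['top', 'scene'] [ 5.52953e+02 -2.10340e+01  1.53000e-01] [np.float64(2.0405146108402117), np.float64(2.623821334108942)]
[[ 479.2   63.7  119. ]
 [ 508.2 -124.1  119. ]
 [ 483.8  -31.7  129. ]
 [ 641.9   -7.3   85. ]
 [ 533.2  -24.1   50. ]]
```

Request:
arm_command(plan=[[0,-0.016,-0.025,0,1],[0,-0.029,-0.045,0,1],[0,-0.029,-0.045,0,1],[0,-0.029,-0.045,0,1],[0,-0.029,-0.045,0,1],[0,-0.029,-0.045,0,1],[0,-0.029,-0.045,0,1],[0,-0.029,-0.045,0,1],[0,-0.029,-0.045,0,1],[0,-0.029,-0.045,0.1,1],[0,-0.023,-0.035,0.096,1],[0,-0.015,-0.02,0,1]])

```text
time_s: 2.9
eef_pos: [535.5, -35.6, 231.2]
ee_rot: [-0.054, -0.705, -0.054, 0.705]
force: [-0.7, -0.3, 0.1]
grip_width: 1.002
```

```bash
cat >> h.py <<'E'
def delta(target,ang=None,s=None):
    s=s or ctrl.sense();M=q2m(s['ee_rot']);d=np.array(target)-s['eef_pos']
    a=np.arctan2(M[1,1],M[0,1])
    print('tool delta xyz mm',np.round(M.T@d,1),'toolY ang',round(a,4), '' if ang is None else 'turn(tool x) %.3f'%(-((ang-a+np.pi/2)%np.pi-np.pi/2)))
def toolang(s):
    M=q2m(s['ee_rot']);return np.arctan2(M[1,1],M[0,1])
E
python3 - <<'E'
from h import *
c,C,s=shot("wrist","w1.png")
print(s['time_s'])
for q in ("left_grip","right_grip","panel_handle","panel_hinge"):
    for r in ctrl.place_of("wrist",q)[:2]:
        z={"panel_hinge":85,"panel_handle":129}.get(q,119)
        print(q,round(r['score'],2),np.round(r['uv'],1),np.round(onz(C,[r['uv']],z)[0],1))
p,e=fith([(C,bluecnt(c['color']))],[553,-22,.15]);print(p,e)
E
```

```text
2.9
left_grip 0.68 [267.4 266.2] [476.4 -34.1 119. ]
left_grip 0.66 [162.8 251.7] [475.8  62.2 119. ]
right_grip 0.56 [371.  246.6] [ 509.8 -123.9  119. ]
panel_handle 0.59 [511.2 289.9] [ 490.3 -262.   129. ]
panel_handle 0.58 [268.8 265.6] [482.2 -34.9 129. ]
panel_hinge 0.79 [270.5  81.4] [637.7 -12.4  85. ]
[ 5.50124785e+02 -2.25692838e+01  1.47442852e-01] [np.float64(3.358907267550753)]
```

View pics/w1.png

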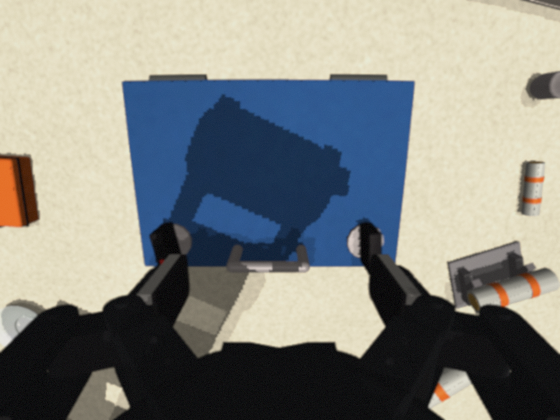

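```bash
python3 - <<'E'
from h import *
c,C,s=shot("wrist")
uv=np.array([[123,81.5],[414.5,81.5],[398,265.5],[145,266]])
P=np.array([[90,130,91],[90,-130,91],[-90,-130,91],[-90,130,91.]])
r=least_squares(lambda p:(proj(C,hp(p,P))-uv).ravel(),[552,-23,.15],x_scale=[1,1,.01])
print(r.x,np.round(r.fun,1))
r2=least_squares(lambda p:(proj(C,hp(p[:3],P)+[0,0,p[3]])-uv).ravel(),[552,-23,.15,0],x_scale=[1,1,.01,1])
print(r2.x,np.round(r2.fun,1))
p=r.x
print(np.round(hp(p,[[-60,95,119],[-60,-95,119],[-70,0,129],[90,0,85],[-20,0,50]]),1))
im=cv2.resize(c['color'][190:310,120:420,::-1],None,fx=2.6,fy=2.6,interpolation=cv2.INTER_CUBIC);cv2.imwrite('pics/w1z.png',im)
for q in [[-60,95,128],[-60,-95,128],[-39,95,128],[-39,-95,128],[-70,0,129]]: print(q,proj(C,hp(p,q)))
E
```

```text
[ 5.48421251e+02 -2.70676414e+01  1.54956716e-01] [-1.9 -0.4  2.8 -1.6 -0.8  1.7 -0.2  1.7]
[ 5.48260176e+02 -2.70130073e+01  1.54929315e-01 -3.20422650e+00] [-0.2  0.2  1.1 -1.  -2.1  0.5  1.   0.4]
[[ 474.5   57.5  119. ]
 [ 503.8 -130.2  119. ]
 [ 479.3  -37.9  129. ]
 [ 637.3  -13.2   85. ]
 [ 528.7  -30.2   50. ]]
[-60, 95, 128] [[161.91944504 256.34721491]]
[-60, -95, 128] [[377.18774424 255.93853842]]
[-39, 95, 128] [[159.26444991 234.05035854]]
[-39, -95, 128] [[379.32340579 233.57366583]]
[-70, 0, 129] [[269.45422751 267.2796309 ]]
```

View pics/w1z.png

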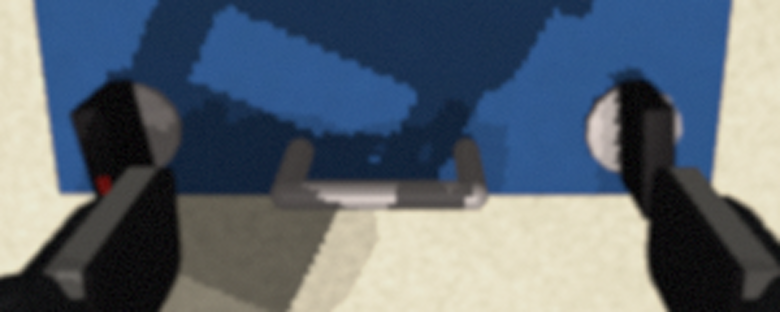

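```bash
python3 - <<'E'
from h import *
delta([474,59,160],-1.37)
E
```

```text
tool delta xyz mm [  71.3 -105.    44.8] toolY ang -1.4188 turn(tool x) -0.049
```

Request:
arm_command(plan=[[0.01,-0.02,0.008,0,0.5],[0.013,-0.025,0.01,-0.05,0.5],[0.018,-0.03,0.013,0,0.5],[0.018,-0.02,0.01,0,0.5],[0.012,-0.01,0.004,0,0.5],[0,0,0,0,0.5]])

```text
time_s: 3.95
eef_pos: [471.2, 57.5, 160.1]
ee_rot: [-0.072, -0.703, -0.072, 0.704]
force: [-0.2, -0.6, 0.1]
grip_width: 0.5
```

```bash
python3 - <<'E'
from h import *
c,C,s=shot("wrist","w2.png")
print(s['time_s'],s['eef_pos'],toolang(s),s['grip_width'])
for r in ctrl.place_of("wrist","left_grip")[:2]: print(r['score'],r['uv'],onz(C,[r['uv']],119))
M=q2m(s['ee_rot'])
print('tip',proj(C,s['eef_pos']+M@[0,0,0]),'wingtop below tcp',proj(C,[s['eef_pos'][0],s['eef_pos'][1],128]))
E
```

```text
3.95 [471.20869166  57.49818694 160.07768525] -1.3680163266863357 0.5001619216287676
0.73 [272.7, 226.9] [[475.29403581  62.29228521 119.        ]]
tip [[278.81521769 262.83312713]] wingtop below tcp [[278.79516231 239.45990258]]
```

View pics/w2.png

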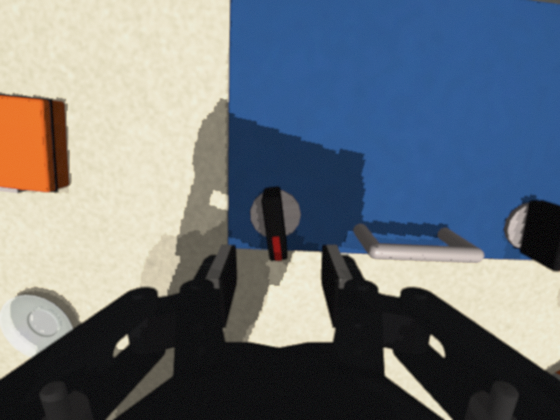

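```bash
python3 - <<'E'
from h import *
im=cv2.imread('pics/w2.png');cv2.imwrite('pics/w2z.png',cv2.resize(im[170:280,210:360],None,fx=5,fy=5,interpolation=cv2.INTER_CUBIC))
c,C,s=shot("wrist")
a=onz(C,[[272,188],[278.5,260]],128);print(a,a.mean(0),np.arctan2(*(a[0]-a[1])[[1,0]]))
b=onz(C,[[230,10],[229,248],[549,259]],91);print(b,np.arctan2(*(b[0]-b[1])[[1,0]]))
print(onz(C,[[275,213]],100))
E
```

```text
[[502.72019054  67.32531143 128.        ]
 [458.32902692  54.35585456 128.        ]] [480.52460873  60.84058299 128.        ] 0.28425149664645216
[[ 600.89503501  114.37564404   91.        ]
 [ 443.23504211   89.28148304   91.        ]
 [ 483.10880116 -159.21321771   91.        ]] 0.15784228684286122
[[479.78857512  61.22988442 100.        ]]
```

View pics/w2z.png

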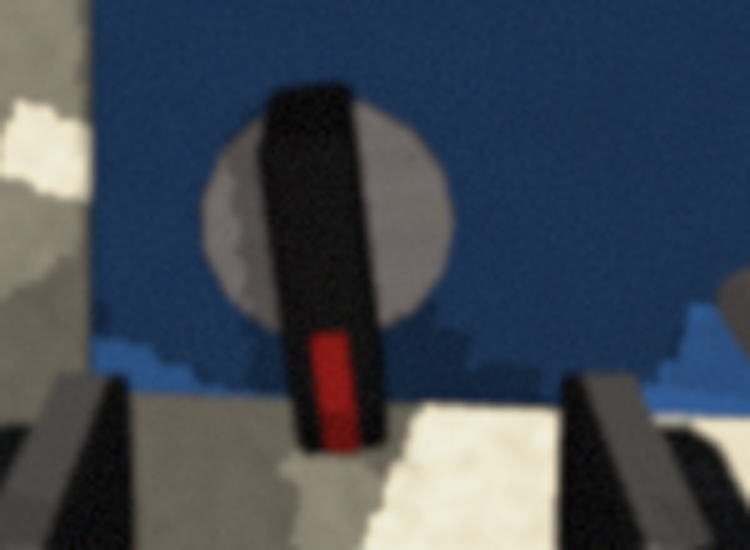

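```bash
python3 - <<'E'
from h import *
delta([478.5,61,102],-1.287)
E
```

```text
tool delta xyz mm [58.9 -2.7 -6.9] toolY ang -1.3688 turn(tool x) -0.082
```

Request:
arm_command(plan=[[0.005,-0.003,-0.007,-0.08,0.5],[0.015,0,0,0,0.5],[0.018,0,0,0,0.5],[0.015,0,0,0,0.5],[0.005,0,0,0,0.5],[0,0,0,0,0.5]])

```text
time_s: 4.85
eef_pos: [477.7, 62.0, 102.2]
ee_rot: [-0.099, -0.7, -0.1, 0.7]
force: [-0.1, 0.1, -0.1]
grip_width: 0.5
```

```bash
python3 - <<'E'
from h import *
c,C,s=shot("wrist","w3.png")
cv2.imwrite('pics/w3z.png',cv2.resize(c['color'][150:290,180:380,::-1],None,fx=4,fy=4,interpolation=cv2.INTER_CUBIC))
print(s['eef_pos'],s['force'],toolang(s))
E
```

```text
[477.70925321  61.99037668 102.20500001] [-0.05523224  0.07824426 -0.14612938] -1.2884506229232056
```

View pics/w3z.png

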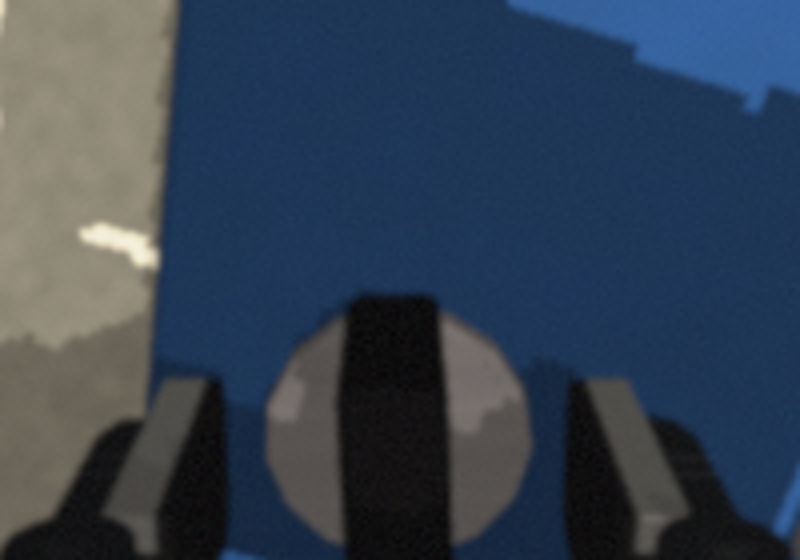

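Request:
arm_command(plan=[[0,0,0,0,0],[0,0,0,0,0],[0,0,0,0,0],[0,0,0,-0.07,0],[0,0,0,-0.15,0],[0,0,0,-0.15,0]], squeeze=40)

```text
time_s: 5.65
eef_pos: [477.5, 62.6, 102.7]
ee_rot: [0.228, 0.669, 0.229, -0.669]
force: [-3.4, 3.8, 8.3]
grip_width: 0.129
```

Request:
arm_command(plan=[[0,0,0,-0.15,0],[0,0,0,-0.15,0],[0,0,0,-0.15,0],[0,0,0,-0.15,0],[0,0,0,-0.15,0],[0,0,0,-0.15,0],[0,0,0,-0.15,0],[0,0,0,0,0]])

```text
time_s: 6.65
eef_pos: [475.1, 63.6, 102.6]
ee_rot: [0.53, 0.465, 0.535, -0.466]
force: [-15.9, 6.6, 16.9]
grip_width: 0.13
```

```bash
python3 - <<'E'
from h import *
s=ctrl.sense();print(s['eef_pos'],s['force'],s['wrist_torque'],toolang(s),toolang(s)+1.5708-.156)
E
```

```text
[475.05039146  63.62843937 102.6333559 ] [-15.8853415    6.5996533   16.91491515] [1.26610143 2.66897617 0.04547388] 0.133983565348424 1.548783565348424
```

Request:
arm_command(plan=[[0,0,0,0,0.5],[0,0,0,0,0.5],[-0.018,0,0,0,0.5],[-0.03,0,0,0.1,0.5],[-0.01,0,0,0.18,0.5],[0,0,0,0.18,0.5],[0,0,0,0.18,0.5],[0,0,0,0.18,0.5],[0,0,0,0.18,0.5],[0,0,0,0.18,0.5],[0,0,0,0.18,0.5],[0,0,0,0.08,0.5]])

```text
time_s: 8.15
eef_pos: [477.9, 62.0, 160.2]
ee_rot: [0.091, 0.701, 0.091, -0.701]
force: [0.2, 0.3, -0.2]
grip_width: 0.501
```

```bash
python3 - <<'E'
from h import *
delta([507.4-5,-126.6,160],-1.3)
E
```

```text
tool delta xyz mm [  0.2 188.6  24.5] toolY ang -1.312 turn(tool x) -0.012
```

Request:
arm_command(plan=[[0,0.015,0.002,0,0.5],[0,0.03,0.004,0,0.5],[0,0.04,0.005,0,0.5],[0,0.04,0.005,0,0.5],[0,0.035,0.005,0,0.5],[0,0.02,0.002,0,0.5],[0,0.009,0.001,0,0.5],[0,0,0,0,0.5]])

```text
time_s: 9.15
eef_pos: [503.6, -126.5, 160.2]
ee_rot: [-0.093, -0.701, -0.093, 0.701]
force: [0.2, 0.6, 0.2]
grip_width: 0.499
```

```bash
python3 - <<'E'
from h import *
c,C,s=shot("wrist","w4.png")
print(s['time_s'],s['eef_pos'],toolang(s),s['grip_width'])
for r in ctrl.place_of("wrist","right_grip")[:2]: print(r['score'],r['uv'],onz(C,[r['uv']],119))
print('wingtop at expected',proj(C,hp([552,-23.5,.155],[[-60,-95,128],[-60,-95,99],[-60,95,128]])))
cv2.imwrite('pics/w4z.png',cv2.resize(c['color'][170:280,210:360,::-1],None,fx=5,fy=5,interpolation=cv2.INTER_CUBIC))
E
```

```text
9.15 [ 503.59101444 -126.53702419  160.21307634] -1.3077324983218053 0.49947262329514436
0.66 [279.1, 230.3] [[ 506.22204399 -126.10271431  119.        ]]
wingtop at expected [[280.43989779 233.83781828]
 [280.21726339 219.18744332]
 [-23.56566164 201.58424703]]
```

View pics/w4.png

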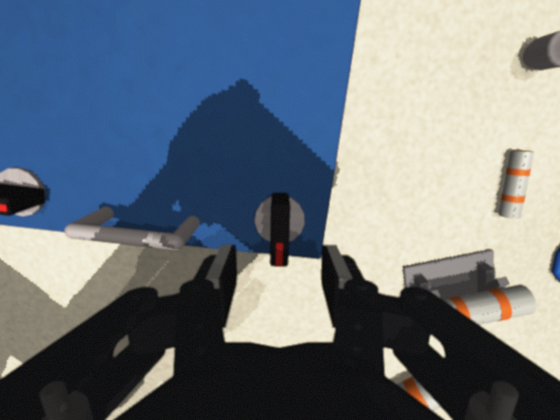

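View pics/w4z.png

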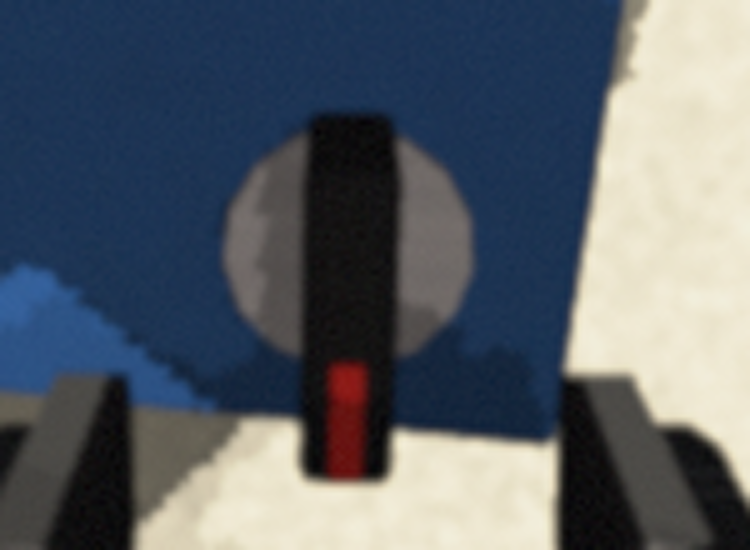

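Request:
arm_command(plan=[[0.005,0.0005,-0.004,0,0.5],[0.015,0,0,0,0.5],[0.018,0,0,0,0.5],[0.015,0,0,0,0.5],[0.004,0,0,0,0.5],[0,0,0,0,0.2],[0,0,0,0,0],[0,0,0,0,0],[0,0,0,0,0],[0,0,0,-0.07,0],[0,0,0,-0.15,0],[0,0,0,-0.15,0]])

```text
time_s: 10.75
eef_pos: [507.3, -124.9, 103.8]
ee_rot: [-0.221, -0.671, -0.222, 0.672]
force: [-3.7, 10.3, 9.2]
grip_width: 0.133
```

Request:
arm_command(plan=[[0,0,0,-0.15,0],[0,0,0,-0.15,0],[0,0,0,-0.15,0],[0,0,0,-0.15,0],[0,0,0,-0.15,0],[0,0,0,-0.15,0],[0,0,0,-0.15,0],[0,0,0,-0.02,0],[0,0,0,0,0]])

```text
time_s: 11.88
eef_pos: [504.2, -123.6, 103.6]
ee_rot: [0.528, 0.465, 0.536, -0.466]
force: [-21.7, 14.1, 22.1]
grip_width: 0.125
```

```bash
python3 - <<'E'
from h import *
s=ctrl.sense();print(s['eef_pos'],s['force'],toolang(s),toolang(s)+1.5708-.155)
print(hp([552,-23.5,.155],[-70,0,129]))
E
```

```text
[ 504.21585493 -123.60788886  103.61683423] [-21.66056964  14.10585558  22.14264478] 0.13313286903550992 1.5489328690355098
[[482.83919285 -34.30660695 129.        ]]
```

Request:
arm_command(plan=[[0,0,0,0,0.5],[0,0,0,0,0.5],[-0.018,0,0,0,0.6],[-0.03,0,0,-0.022,0.6],[-0.012,0,0,0,0.6],[0,0,0,0,0.6]])

```text
time_s: 12.62
eef_pos: [507.8, -126.3, 163.4]
ee_rot: [0.537, 0.46, 0.536, -0.46]
force: [-0.2, -0.1, 0.3]
grip_width: 0.6
```

```bash
python3 - <<'E'
from h import *
delta([483,-34.5,164],.155)
c,C,s=shot("scene","s5.png");
cv2.imwrite('pics/s5z.png',cv2.resize(c['color'][160:300,220:370,::-1],None,fx=4,fy=4,interpolation=cv2.INTER_CUBIC))
E
```

```text
tool delta xyz mm [ -0.7 -10.5 -94.5] toolY ang 0.1535 turn(tool x) -0.001
```

View pics/s5z.png

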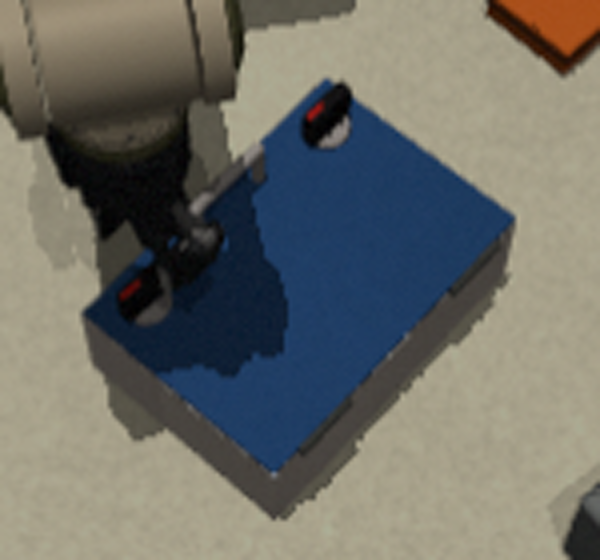

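Request:
arm_command(plan=[[0,-0.003,-0.015,0,0.6],[0,-0.003,-0.025,0,0.6],[0,-0.003,-0.03,0,0.6],[0,-0.002,-0.02,0,0.6],[0.006,0,-0.005,0,0.6],[0.02,0,0,0,0.6],[0.02,0,0,0,0.6],[0.008,0,0,0,0.6],[0,0,0,0,0.6]])

```text
time_s: 13.8
eef_pos: [482.1, -34.2, 109.0]
ee_rot: [0.537, 0.46, 0.537, -0.46]
force: [-0.0, 1.0, 0.4]
grip_width: 0.596
```

```bash
python3 - <<'E'
from h import *
delta([483,-34.5,110],.155)
c,C,s=shot("wrist","w6.png")
E
```

```text
tool delta xyz mm [-1.   0.8  0.5] toolY ang 0.1536 turn(tool x) -0.001
```

View pics/w6.png

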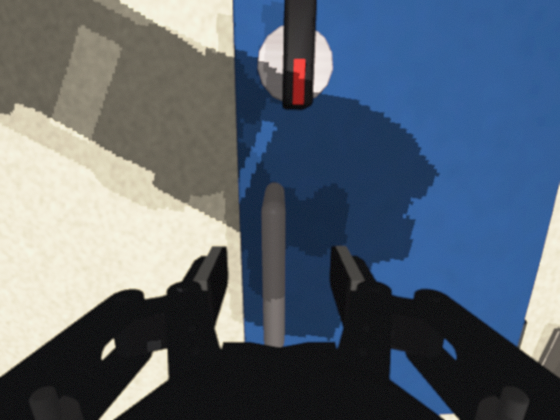

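```bash
python3 - <<'E'
import numpy as np
th=np.r_[0,.03,.1,.2,.31,.42,.53,.64,.75,.86,.97,1.08,1.19,1.3,1.4,1.48,1.53]
X=-160*np.cos(th)+44*np.sin(th);Z=160*np.sin(th)+44*np.cos(th)
for t,a,b in zip(th[1:],np.diff(X),np.diff(Z)):print(round(t,2),[round(-b/1e3,4),round(a/1e3,4),0,0,0])
E
```

```text
0.03 [np.float64(-0.0048), np.float64(0.0014), 0, 0, 0]
0.1 [np.float64(-0.011), np.float64(0.0038), 0, 0, 0]
0.2 [np.float64(-0.0152), np.float64(0.0067), 0, 0, 0]
0.31 [np.float64(-0.0158), np.float64(0.0091), 0, 0, 0]
0.42 [np.float64(-0.0147), np.float64(0.0108), 0, 0, 0]
0.53 [np.float64(-0.0134), np.float64(0.0123), 0, 0, 0]
0.64 [np.float64(-0.012), np.float64(0.0137), 0, 0, 0]
0.75 [np.float64(-0.0104), np.float64(0.015), 0, 0, 0]
0.86 [np.float64(-0.0087), np.float64(0.016), 0, 0, 0]
0.97 [np.float64(-0.0069), np.float64(0.0169), 0, 0, 0]
1.08 [np.float64(-0.005), np.float64(0.0175), 0, 0, 0]
1.19 [np.float64(-0.003), np.float64(0.018), 0, 0, 0]
1.3 [np.float64(-0.001), np.float64(0.0182), 0, 0, 0]
1.4 [np.float64(0.0008), np.float64(0.0166), 0, 0, 0]
1.48 [np.float64(0.0018), np.float64(0.0131), 0, 0, 0]
1.53 [np.float64(0.0017), np.float64(0.0081), 0, 0, 0]
```

Request:
arm_command(plan=[[0,-0.0015,0,0,0],[0,0,0,0,0],[0,0,0,0,0],[0,0,0,0,0]], squeeze=25)

```text
time_s: 14.35
eef_pos: [479.8, -34.3, 109.7]
ee_rot: [0.537, 0.459, 0.538, -0.461]
force: [-6.4, -1.9, 6.9]
grip_width: 0.111
```

Request:
arm_command(plan=[[-0.005,0.0015,0,0,0],[-0.011,0.004,0,0,0],[-0.015,0.0065,0,0,0],[-0.016,0.009,0,0,0],[-0.0145,0.011,0,0,0],[0,0,0,0,0]])

```text
time_s: 15.1
eef_pos: [510.7, -29.6, 172.1]
ee_rot: [0.536, 0.458, 0.538, -0.461]
force: [-16.4, -4.2, 13.2]
grip_width: 0.101
```

Request:
arm_command(plan=[[-0.0145,0.011,0,0,0],[-0.013,0.0125,0,0,0],[-0.0105,0.015,0,0,0],[-0.009,0.016,0,0,0],[-0.007,0.017,0,0,0],[0,0,0,0,0]])

```text
time_s: 15.85
eef_pos: [583.8, -18.3, 226.5]
ee_rot: [0.538, 0.46, 0.536, -0.46]
force: [-2.4, -0.2, 9.0]
grip_width: 0.103
```

```bash
python3 - <<'E'
from h import *
s=ctrl.sense();h=hp([552,-23.5,.155],[90,0,85])[0];d=s['eef_pos']+[0,0,19]-h
x=d[0]*np.cos(.155)+d[1]*np.sin(.155);z=d[2];print(x,z,np.hypot(x,z),np.hypot(160,44),np.arctan2(z,-x)-np.arctan2(44,160),s['force'],s['joints'])
E
```

```text
-57.819927788976884 160.46405393412414 170.56335085385723 165.93974810153233 0.9565828947713231 [-2.39425276 -0.24105646  9.01024992] [-2.31678733e-01  4.46254119e-01  1.31999239e+00 -3.25242885e-04
  1.37305759e+00 -3.85988428e-01]
```

Request:
arm_command(plan=[[-0.005,0.0175,0,0,0],[-0.0025,0.018,0,0,0],[-0.001,0.018,0,0,0],[0.001,0.017,0,0,0],[0.002,0.014,0,0,0],[0.002,0.01,0,0,0],[0,0,0,0,0]])

```text
time_s: 16.73
eef_pos: [677.1, -3.9, 228.8]
ee_rot: [0.538, 0.46, 0.536, -0.46]
force: [2.4, -0.1, 3.1]
grip_width: 0.104
```

```bash
python3 - <<'E'
from h import *
s=ctrl.sense();h=hp([552,-23.5,.155],[90,0,85])[0];d=s['eef_pos']+[0,0,19]-h
x=d[0]*np.cos(.155)+d[1]*np.sin(.155);z=d[2];print(x,z,np.hypot(x,z),np.hypot(160,44),np.arctan2(z,-x)-np.arctan2(44,160),s['force'],s['joints'])
c,C,s=shot("scene","s7.png");
cv2.imwrite('pics/s7z.png',cv2.resize(c['color'][120:300,200:390,::-1],None,fx=3.3,fy=3.3,interpolation=cv2.INTER_CUBIC))
E
```

```text
36.657558348296206 162.76017551259574 166.83720003928892 165.93974810153233 1.5239581086582208 [ 2.38748241 -0.09415937  3.10538934] [-1.78304900e-01  6.68145603e-01  9.60113681e-01  7.91500503e-06
  1.51115227e+00 -3.32380474e-01]
```

View pics/s7z.png

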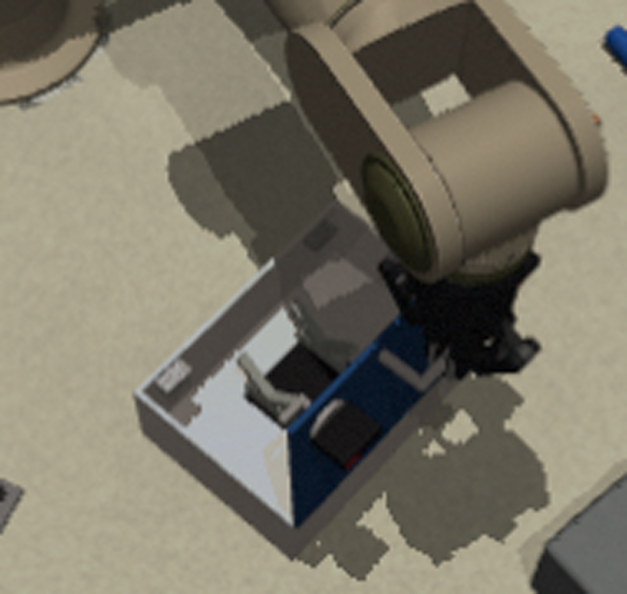

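Request:
arm_command(plan=[[0.001,0.007,0,0,0],[0.001,0.005,0,0,0],[0,0,0,0,0],[0,0,0,0,0.22],[0,0,0,0,0.22],[0,0,0,0,0.22]])

```text
time_s: 17.52
eef_pos: [688.2, -1.7, 226.4]
ee_rot: [0.537, 0.46, 0.537, -0.46]
force: [0.4, -0.0, 0.5]
grip_width: 0.222
```

Request:
arm_command(plan=[[-0.015,0,0,0,0.22],[-0.025,0,0,0,0.22],[-0.025,0,0,0,0.22],[-0.01,-0.01,0.005,0,0.4],[0,-0.02,0.02,0,0.6],[0,-0.031,0.032,0,0.7],[0,-0.038,0.04,0,0.7],[0,-0.038,0.04,0,0.7],[0,-0.038,0.04,0,0.7],[0,-0.038,0.04,0,0.7],[0.01,-0.038,0.04,0,0.7],[0.02,-0.02,0.02,0,0.7]])

```text
time_s: 19.02
eef_pos: [460.7, -319.2, 271.5]
ee_rot: [0.537, 0.461, 0.536, -0.461]
force: [0.7, 0.2, -0.4]
grip_width: 0.702
```

```bash
python3 - <<'E'
from h import *
delta([448,-340,200],.355)
E
```

```text
tool delta xyz mm [ 71.5 -15.8  18.5] toolY ang 0.1515 turn(tool x) -0.203
```

Request:
arm_command(plan=[[0.01,-0.008,0.009,0,0.7],[0.025,-0.008,0.0095,-0.1,0.7],[0.025,0,0,-0.1,0.7],[0.015,0,0,0,0.7],[0,0,0,0,0.7]])

```text
time_s: 19.65
eef_pos: [450.0, -337.3, 195.9]
ee_rot: [0.58, 0.405, 0.58, -0.404]
force: [-0.5, 0.3, 0.5]
grip_width: 0.699
```

```bash
python3 - <<'E'
from h import *
c,C,s=shot("wrist","w8.png")
print(s['time_s'],s['eef_pos'],toolang(s))
for r in ctrl.place_of("wrist","cartridge")[:4]: print(r['score'],r['uv'],onz(C,[r['uv']],45))
for r in ctrl.place_of("wrist","stand")[:2]: print(r['score'],r['uv'],onz(C,[r['uv']],0))
c,C,s=shot("top","t8.png")
E
```

```text
19.65 [ 450.00008641 -337.30746737  195.85332394] 0.3528613957408412
0.81 [376.4, 238.3] [[ 562.27712046 -346.23120676   45.        ]]
0.78 [131.3, 132.1] [[ 299.39680984 -328.71818401   45.        ]]
```

View pics/w8.png

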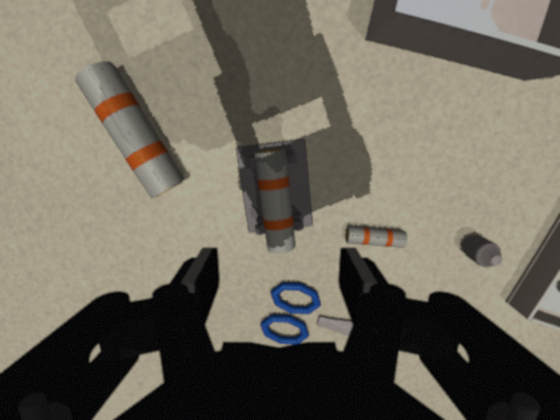

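View pics/t8.png

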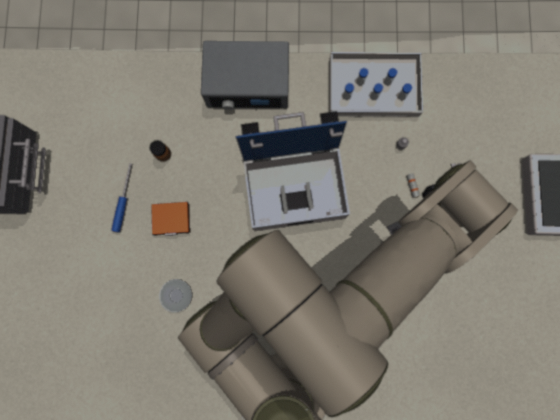

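```bash
python3 - <<'E'
from h import *
im=cv2.imread('pics/w8.png');cv2.imwrite('pics/w8z.png',cv2.resize(im[130:265,220:330],None,fx=4.4,fy=4.4,interpolation=cv2.INTER_CUBIC))
c,C,s=shot("wrist")
a=onz(C,[[273.3,184],[278.5,224]],58);print(a,a.mean(0),np.arctan2(*(a[0]-a[1])[[1,0]])-np.pi/2)
b=onz(C,[[238,147],[304,139],[313,221],[248,233]],6);print(b,b.mean(0))
for q in [(0,1),(3,2),(1,2),(0,3)]: print(np.linalg.norm(b[q[0]]-b[q[1]]),np.arctan2(*(b[q[0]]-b[q[1]])[[1,0]]))
E
```

```text
[[ 442.84731914 -328.39278499   58.        ]
 [ 461.16299353 -363.93529024   58.        ]] [ 452.00515634 -346.16403762   58.        ] 0.475826371417738
[[ 395.9347205  -313.42703467    6.        ]
 [ 459.74185216 -280.89590223    6.        ]
 [ 503.42606037 -363.45044625    6.        ]
 [ 437.8044637  -403.33016457    6.        ]] [ 449.22677418 -340.27588693    6.        ]
71.62139784578092 -2.670107744578246
76.78923025154414 -2.5955142124653268
93.40001490469146 2.057495536556158
99.17483633536884 2.006646358423793
```

View pics/w8z.png

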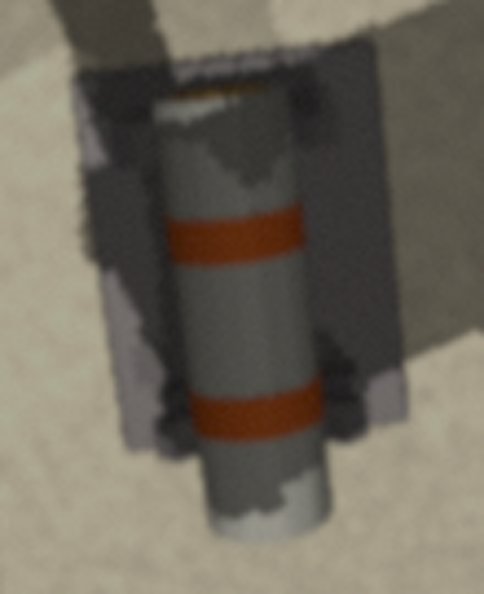

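```bash
python3 - <<'E'
from h import *
delta([451.5,-344.5,110],.472)
E
```

```text
tool delta xyz mm [87.2 -1.1  6.3] toolY ang 0.3536 turn(tool x) -0.118
```

Request:
arm_command(plan=[[0.012,-0.001,0.003,-0.06,0.7],[0.025,0,0.0035,-0.058,0.7],[0.03,0,0,0,0.7],[0.015,0,0,0,0.7],[0.005,0,0,0,0.7],[0,0,0,0,0.7]])

```text
time_s: 20.65
eef_pos: [451.7, -344.6, 110.0]
ee_rot: [0.603, 0.369, 0.603, -0.369]
force: [-0.4, 0.5, -0.2]
grip_width: 0.701
```

```bash
python3 - <<'E'
from h import *
c,C,s=shot("wrist","w9.png")
print(s['time_s'],s['eef_pos'],toolang(s))
cv2.imwrite('pics/w9z.png',cv2.resize(c['color'][130:280,180:380,::-1],None,fx=4,fy=4,interpolation=cv2.INTER_CUBIC))
E
```

```text
20.65 [ 451.69242535 -344.60110962  109.99006567] 0.47192815665724586
```

View pics/w9z.png

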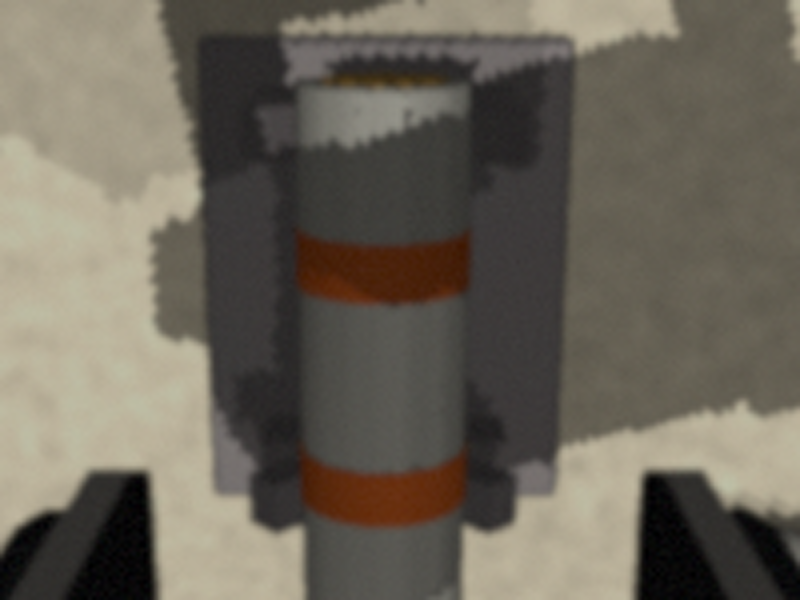

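```bash
python3 - <<'E'
from h import *
c,C,s=shot("wrist")
a=onz(C,[[276.1,197],[276,252.5]],59);print(a.mean(0),np.linalg.norm(a[0]-a[1]))
m=a.mean(0); delta([m[0],m[1],26])
E
```

```text
[ 450.89718414 -344.0580886    59.        ] 39.31620658624541
tool delta xyz mm [84.3 -0.5 -1.1] toolY ang 0.472
```

Request:
arm_command(plan=[[0.01,-0.001,-0.001,0,0.7],[0.025,0,0,0,0.7],[0.025,0,0,0,0.7],[0.017,0,0,0,0.7],[0.006,0,0,0,0.7],[0,0,0,0,0.5],[0,0,0,0,0.3],[0,0,0,0,0],[0,0,0,0,0],[0,0,0,0,0]], squeeze=40)

```text
time_s: 22.0
eef_pos: [449.4, -344.8, 27.3]
ee_rot: [0.603, 0.368, 0.603, -0.37]
force: [-7.4, -1.8, 3.1]
grip_width: 0.336
```

Request:
arm_command(plan=[[-0.005,0,0,0,0],[-0.015,0,0,0,0],[-0.025,0,0,0,0],[-0.035,0,0,0,0],[-0.03,0,0,0,0],[-0.02,0,0,0,0],[-0.01,0,0,0,0],[0,0,0,0,0]])

```text
time_s: 23.0
eef_pos: [450.2, -343.9, 166.9]
ee_rot: [0.603, 0.369, 0.603, -0.369]
force: [0.0, 0.1, -2.5]
grip_width: 0.335
```

```bash
python3 - <<'E'
from h import *
c,C,s=shot("wrist","w10.png")
print(s['time_s'],s['eef_pos'],s['force'],s['grip_width'])
print(hp([552,-23.5,.155],[-20,0,50]))
delta(hp([552,-23.5,.155],[-20,0,166])[0],.155)
E
```

```text
23.0 [ 450.23878232 -343.89554418  166.91324768] [ 0.02781674  0.11213452 -2.46944176] 0.3351479214512254
[[532.23976938 -26.58760199  50.        ]]
tool delta xyz mm [ 1.000e-01  2.175e+02 -2.450e+02] toolY ang 0.4721 turn(tool x) 0.317
```

View pics/w10.png

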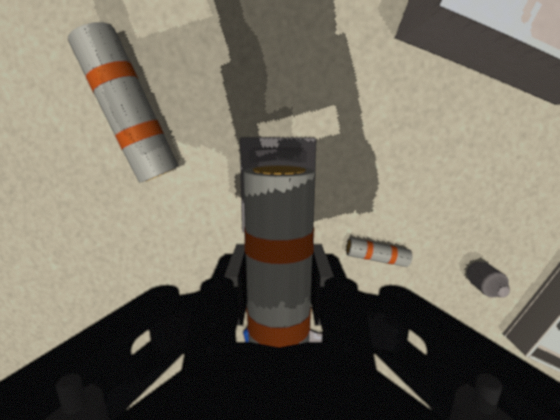

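Request:
arm_command(plan=[[0,0.009,-0.01,0,0],[0,0.018,-0.02,0,0],[0,0.024,-0.027,0,0],[0,0.027,-0.03,0,0],[0,0.027,-0.03,0,0],[0,0.027,-0.031,0,0],[0,0.027,-0.031,0,0],[0,0.024,-0.027,0,0],[0,0.018,-0.02,0,0],[0,0.01,-0.012,0,0],[0,0.0065,-0.007,0,0],[0,0,0,0.1,0]])

```text
time_s: 24.55
eef_pos: [532.4, -26.5, 166.1]
ee_rot: [0.583, 0.399, 0.584, -0.4]
force: [0.4, -0.3, -2.1]
grip_width: 0.339
```

Request:
arm_command(plan=[[0,0,0,0.1,0],[0,0,0,0.08,0],[0,0,0,0.037,0],[0,0,0,0,0]])

```text
time_s: 25.05
eef_pos: [532.3, -27.0, 166.2]
ee_rot: [0.537, 0.46, 0.537, -0.46]
force: [0.6, -0.7, -1.7]
grip_width: 0.334
```

```bash
python3 - <<'E'
from h import *
c,C,s=shot("wrist","w11.png")
print(s['time_s'],s['eef_pos'],s['force'],s['grip_width'])
p=[552,-23.5,.155]
delta(hp(p,[-20,0,166])[0],.155)
P=[[-90,-130,85],[90,-130,85],[-85,0,5],[-52,-40,60.5],[12,-40,60.5],[-52,-30,60.5],[12,-30,60.5],[-52,30,60.5],[12,30,60.5]]
for a,b in zip(P,proj(C,hp(p,P))):print(a,np.round(b,1))
c,C,s=shot("top","t11.png")
cv2.imwrite('pics/t11z.png',cv2.resize(c['color'][110:250,220:370,::-1],None,fx=4,fy=4,interpolation=cv2.INTER_CUBIC))
E
```

```text
25.05 [532.33714732 -27.02011961 166.24168653] [ 0.61233102 -0.69211378 -1.70779375] 0.3338893256477971
tool delta xyz mm [ 0.2 -0.1 -0.4] toolY ang 0.1558 turn(tool x) 0.001
[-90, -130, 85] [198.9 353.1]
[90, -130, 85] [399.9 352.5]
[-85, 0, 5] [213.8 191.1]
[-52, -40, 60.5] [240.9 249.2]
[12, -40, 60.5] [313.5 249.3]
[-52, -30, 60.5] [240.5 238.6]
[12, -30, 60.5] [313.9 238.6]
[-52, 30, 60.5] [238.  170.1]
[12, 30, 60.5] [316.2 170.1]
```

View pics/w11.png

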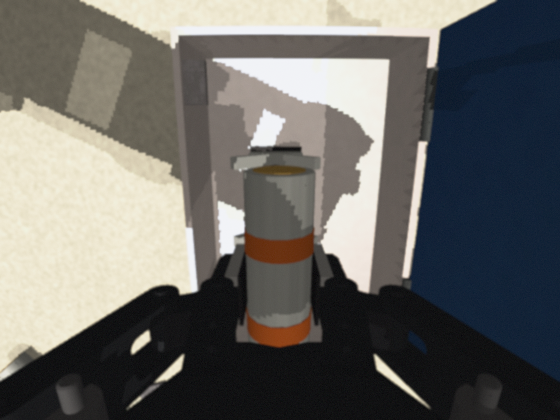

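View pics/t11z.png

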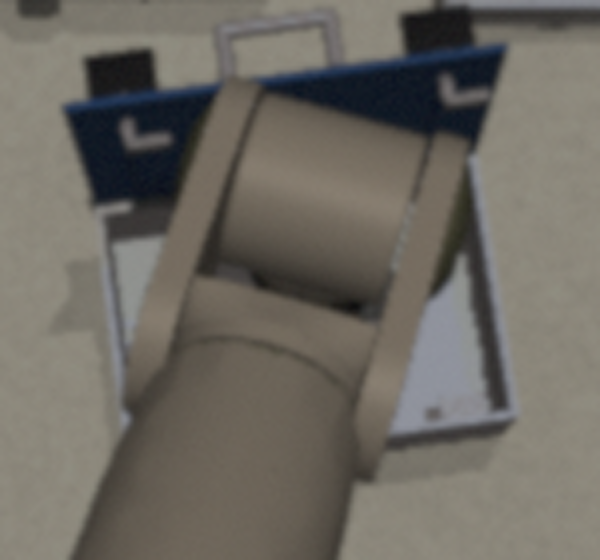

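Request:
arm_command(plan=[[0.01,0,0,0,0],[0.02,0,0,0,0],[0.025,0,0,0,0],[0.025,0,0,0,0],[0.02,0,0,0,0],[0.012,0,0,0,0],[0.008,0,0,0,0],[0.004,0,0,0,0],[0,0,0,0,0]])

```text
time_s: 26.28
eef_pos: [532.5, -26.8, 42.5]
ee_rot: [0.537, 0.46, 0.537, -0.46]
force: [0.0, 0.7, -1.3]
grip_width: 0.336
```

```bash
python3 - <<'E'
from h import *
c,C,s=shot("wrist","w12.png")
print(s['time_s'],s['eef_pos'],s['force'],s['grip_width'])
E
```

```text
26.275 [532.51813057 -26.80207013  42.45676509] [ 0.02148766  0.705832   -1.32115538] 0.33566130789869536
```

View pics/w12.png

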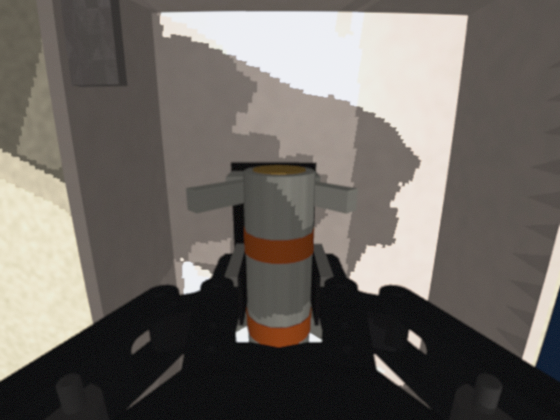

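```bash
python3 - <<'E'
from h import *
for n,(a,b,c,d) in {'w11':(130,250,190,360),'w12':(140,260,170,370)}.items():
    im=cv2.imread(f'pics/{n}.png');cv2.imwrite(f'pics/{n}z.png',cv2.resize(im[a:b,c:d],None,fx=4,fy=4,interpolation=cv2.INTER_CUBIC))
c,C,s=shot("wrist")
p=[552,-23.5,.155]
P=[[-52,30,61],[12,30,61],[-52,40,61],[12,40,61],[-57,40,61],[17,40,61]]
for a,b in zip(P,proj(C,hp(p,P))):print(a,np.round(b,1))
E
```

```text
[-52, 30, 61] [199.8 214.7]
[12, 30, 61] [350.2 214.7]
[-52, 40, 61] [198.1 191.8]
[12, 40, 61] [351.7 191.7]
[-57, 40, 61] [186.2 191.8]
[17, 40, 61] [363.7 191.7]
```

View pics/w11z.png

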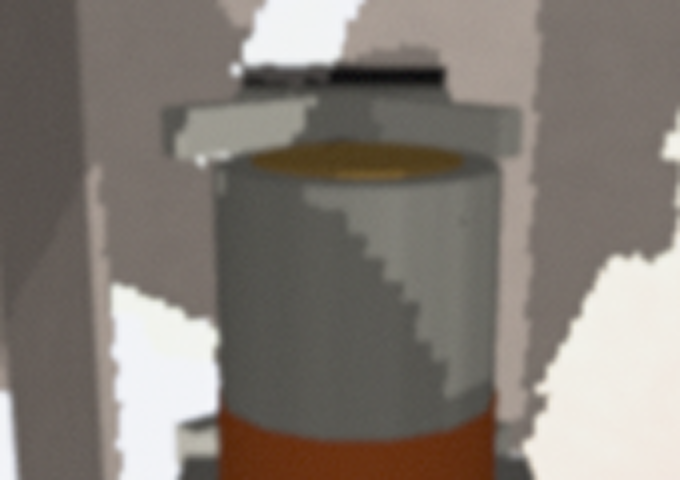

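View pics/w12z.png

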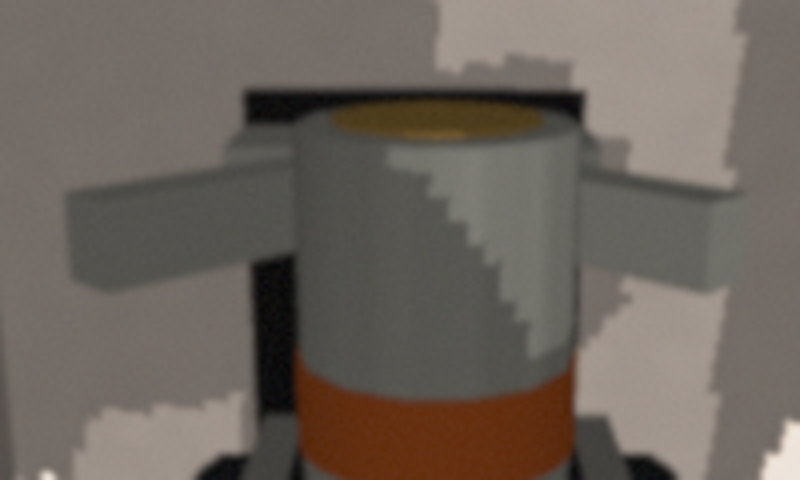

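Request:
arm_command(plan=[[0.002,-0.0012,-0.0005,0,0],[0.003,0,0,0,0],[0.002,0,0,0,0],[0.001,0,0,0,0],[0,0,0,0,0]])

```text
time_s: 27.0
eef_pos: [531.1, -26.5, 34.3]
ee_rot: [0.537, 0.46, 0.537, -0.46]
force: [-1.3, -0.1, -1.2]
grip_width: 0.335
```

Request:
arm_command(plan=[[0.001,0,0,0,0],[0,0,0,0,0]])

```text
time_s: 27.25
eef_pos: [531.1, -26.5, 34.1]
ee_rot: [0.537, 0.46, 0.537, -0.46]
force: [-4.6, 0.5, 9.6]
grip_width: 0.342
```

Request:
arm_command(plan=[[0.001,0,0,0,0],[0,0,0,0,0]])

```text
time_s: 27.5
eef_pos: [531.2, -26.5, 33.9]
ee_rot: [0.537, 0.46, 0.537, -0.46]
force: [-8.5, 1.6, 17.8]
grip_width: 0.338
```

Request:
arm_command(plan=[[-0.001,-0.001,0,0,0],[0,0,0,0,0]])

```text
time_s: 27.75
eef_pos: [530.2, -26.7, 33.3]
ee_rot: [0.537, 0.46, 0.537, -0.46]
force: [-1.0, -0.3, 1.9]
grip_width: 0.34
```

Request:
arm_command(plan=[[0,0,0,0,0.36],[0,0,0,0,0.4],[0,0,0,0,0.46],[0,0,0,0,0.55],[0,0,0,0,0.6],[0,0,0,0,0.6]], squeeze=20)

```text
time_s: 28.5
eef_pos: [530.2, -26.6, 33.3]
ee_rot: [0.537, 0.46, 0.537, -0.46]
force: [-1.3, 0.3, 0.3]
grip_width: 0.598
```

```bash
python3 - <<'E'
from h import *
c,C,s=shot("wrist","w13.png")
print(s['time_s'],s['eef_pos'],s['force'],s['grip_width'])
E
```

```text
28.5 [530.15402069 -26.63128045  33.29740215] [-1.29838613  0.26969972  0.33124116] 0.5984856057144188
```

View pics/w13.png

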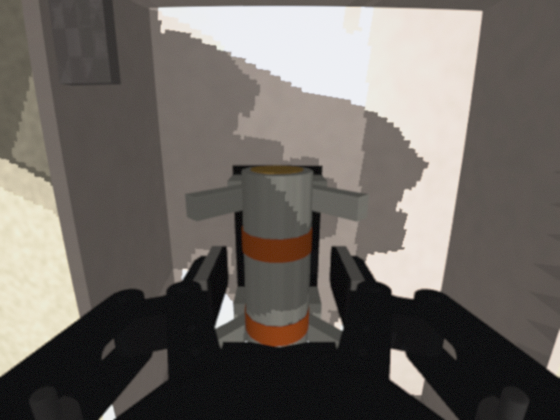

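Request:
arm_command(plan=[[-0.008,0,0,0,0.6],[-0.02,0,0,0,0.6],[-0.03,0,0,0,0.6],[-0.04,0,0,0,0.6],[-0.04,0,0,0,0.6],[-0.03,0,0,0,0.6],[-0.015,0,0,0,0.6],[0,0,0,0,0.6]])

```text
time_s: 29.55
eef_pos: [530.3, -26.6, 216.7]
ee_rot: [0.538, 0.46, 0.537, -0.46]
force: [-0.3, 0.2, -0.5]
grip_width: 0.601
```

```bash
python3 - <<'E'
from h import *
c,C,s=shot("wrist","w14.png")
print(s['time_s'],s['eef_pos'])
p=[550.5,-23,.155]
print(proj(C,hp(p,[[-20,50,50],[-20,-50,50],[-20,0,50]])))
c,C,s=shot("scene","s14.png")
cv2.imwrite('pics/s14z.png',cv2.resize(c['color'][120:300,200:390,::-1],None,fx=3.3,fy=3.3,interpolation=cv2.INTER_CUBIC))
E
```

```text
29.55 [530.2786286  -26.64577107 216.6847028 ]
[[277.7369521  140.68584676]
 [277.82855767 235.04560653]
 [277.78383641 189.81781766]]
```

View pics/w14.png

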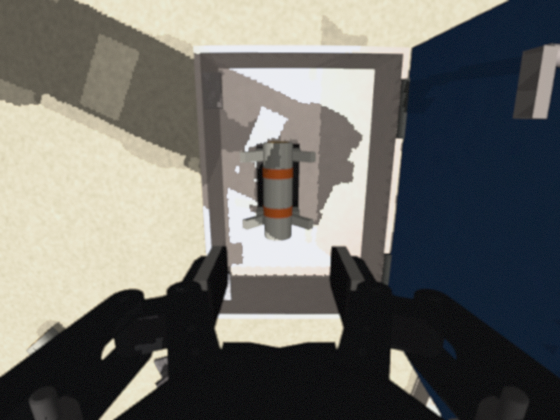

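View pics/s14z.png

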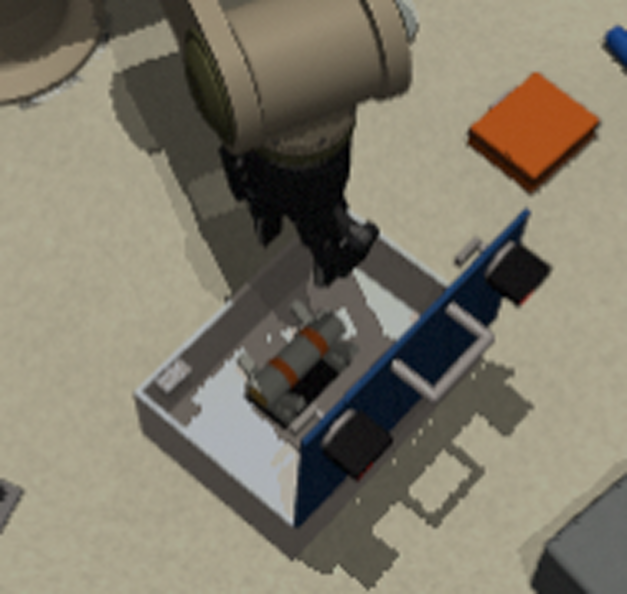

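```bash
python3 - <<'E'
from h import *
c,C,s=shot("scene")
p=[551,-23,.155]
for th in (1.35,1.45,1.55,1.65,1.75):
    P=[[90-180*np.cos(th)+6*np.sin(th)*k,y,85+180*np.sin(th)+6*np.cos(th)*k] for y in(130,-130) for k in (0,)]
    print(th,(proj(C,hp(p,P))-[200,120])*3.3)
E
```

```text
1.35 [[476.38399302 173.76245893]
 [249.93872301 400.84606205]]
1.45 [[494.9041898  184.21879117]
 [268.35916216 414.06893531]]
1.55 [[513.62559433 196.27107165]
 [287.32458061 428.74800986]]
1.65 [[532.2871113  209.77865254]
 [306.56980132 444.69770415]]
1.75 [[550.62117173 224.56959758]
 [325.81528021 461.70163373]]
```

```bash
python3 - <<'E'
from rig import ctrl
print(ctrl.finish_job())
E
```

```text
the job is handed in; nothing more can be done
None
```

I carried out every step and handed the job in at about 30 s on the robot clock; `finish_job` gave no verdict, so I can't confirm a pass.

**What was done:** I turned both fasteners to about 1.55 rad (from the tool angle) with the panel shut. I then swung the panel up by its handle. I took the middle-sized cartridge from the stand, lowered it until it touched the vee, shifted it about 1 mm so both plates carried it, and released it slowly.

**Last checks:**
- **Panel:** it stands at about 1.62 rad, fitted from the scene picture.
- **Cartridge:** the wrist picture shows it lying straight and centred across both vee plates, about 3–5 mm off centre along the vee (limit 12 mm). I judged this from pictures and did not measure its height separately.
- **Gripper:** it was about 130 mm above the cartridge with no contact force.
- **Other things on the bench:** I saw no contact with any of them, but I did not re-measure their positions at the end.

**Disagreement:** the first wrist picture put the housing about 5 mm away from where the top camera did. Closer views agreed with the top camera, and contact in the vee pointed to a further 2 mm or so of error, which the 1 mm shift before release and one before the final lowering corrected.

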